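Find the stamped rivet box and send it to the dispatch rail

ROBOT

A 6-joint arm with a two-finger parallel gripper is mounted at the origin on a cart in front of the work surface, level with it; the furniture and walls round the work are solid. World frame = base frame: x ahead of the robot, y to its left, z up, the work surface at z = 0. Lengths are in mm, angles in rad, forces in N, time in s.
With the tool pointing down it reaches from about 275 to 825 mm from the base axis. Payload 4.9 kg.
Tool frame: the origin (TCP) lies midway between the tips of the shut fingers; the grasp point (between the pads) lies 19 mm behind it; z points along the fingers, y is the line along which they close (so a half turn about z gives the same grasp; the last joint's range is limited). The gripper opens to 85 mm and grips with 20 to 120 N. Pads are 22 mm wide; open, the fingers measure 114 mm over their backs; the gripper's body (76 mm by 85 mm) begins 54 mm behind the grasp point. The pads swing forward as they close: fully open they stand 13 mm farther back than shut.
Start: joints at [-1.43, 0.326, -0.193, 1.052, 0, 1.437], TCP at [149.256, -529.378, 231.281] pointing down, gripper open.
Joint ranges: [-2.65, 2.65], [-0.97, 1.79], [-1.3, 1.35], [-1.93, 2.1], [-1.47, 1.37], [-3.14, 3.14]. Speed limits (rad/s): [2.57, 2.57, 3.14, 3.14, 3.14, 3.14].

INTERFACE

Orientations are given as a rotation vector (axis times angle).
In Python, from workcell import r gives the robot as it stands.
- The arm moves only by the shell command python3 -m creep 'ROWS' [FORCE]. ROWS is JSON, a list of rows, each a list of 5 numbers: the shift along the tool's x, y, z in cm, then the turn about the tool's z in degrees, then the closure, from 0 (fully open) to 1 (shut). A call has 1 to 20 rows; each row is the pose to reach, as a shift and turn from the pose commanded when the call began, along the tool's axes at that moment; what a row does not reach only later rows make up. A row lasts 1/8 s, in which the tool goes at most 62.5 mm and 10.7 degrees, less where a joint would pass 70% of its speed; a pose out of reach is approached as far as the arm can. A call with a gripper value outside its range is refused whole. The fingers move at their own pace and stop on an object; FORCE is the grip in N (left out, the last holds). Time passes only in rows, so rows that repeat a pose let the fingers close. It gives the time, the measured TCP pose, the force, the opening and the grip force at its end, in the units of the state.
- r.state(): the state, without advancing time (a new reading comes with each control period).
- r.camera(name): name is "side" or "top" or "wrist"; returns a dict with "color" (384x512x3 uint8, red, green, blue), "camera_matrix" (3x3 intrinsics, pixels), "k1" (the pictures are not rectified: a ray, as slopes to the right and down, at radius r is drawn at 1 + k1 r^2 times it, then the intrinsics apply), "T" (4x4, takes a point from camera to world coordinates); the wrist camera has in their place "T_tool_cam" (4x4, takes a point from camera to tool coordinates, whose origin is the TCP and whose axes are the flange's). Camera axes: x right, y down, z forward; pixel columns grow to the right and rows downward; lengths in mm; the calibration is good to about 2 mm. A picture is of the moment at which its call begins: read the wrist's pose just before it. There is no depth.
- r.finish_job(): hands the job in; it is judged then, once.
The state is a dict: "time": time; "qpos": joint angles; "qd": joint speeds; "joint_torque": joint torques, N m; "ee_pos": TCP position; "tcp_rot": TCP orientation; "force": force on the tool from outside, world axes, zero at the start; "ft_torque": the same for the moment, N m; "finger_gap": finger opening in mm; "grasp_force": force on a finger pad.
Only numpy, scipy, OpenCV 4.12 (cv2) and the standard library are available. Lean on these libraries where they do the work, as an engineer would, in place of code of your own. Each camera call takes 0.05 s, during which the arm holds its last target. There are 200 camera calls.

TASK

Two identical rivet boxes stand in front of the dispatch board; one has the white inspection stamp on its underside. With the fingers tip each box backwards over the board's front edge so that it lies on its back and shows its underside; when both lie so, push the stamped one, still on its back, across the board until it sits square against the rail, and leave the other lying at the front edge. Do not pick up either box, and leave the belt coil and the two thread spools where they are.

Things in the scene. Friction and masses are not known exactly. Their poses are not given: they have to be found in the camera images.
- dispatch_board: Fixed pale wooden plate on the bench, 8 mm thick, 130 mm deep, 535 mm wide (y -215 to +320 mm), dark rail along its back. Origin: on the bench at the plate's front edge, midway between the two boxes' places; x points back to the rail, y left along the edge, z up. A box pushed against the 8 mm front step goes no further; pushed high on its near face it then tips over the step.
- rail (a point): Foot of the rail's front face, on the plate's top, 116 mm behind the board's origin, with the board's axes. The rail runs along y the full width; its top is 32 mm above this point. A short cheek 20 mm high closes the board's left end at y = +307 mm.
- box_stamped: Dark wooden rivet box, lid fixed shut, about 0.55 kg, with a white stamp (46 mm ring and dot) in the middle of its underside. 62 mm deep (x), 152 wide (y), 49 high (z). Origin: centre of the underside; z to the lid, x from near side to back side. Starts upright, its back about 13 to 25 mm in front of the board's edge, at about +115 or -115 mm along it (which box is where varies).
- box_plain: The other rivet box, the same in size and look but with a bare underside; origin and axes alike. A box on its back has x down, z to the rail, its underside to the robot, and stands 62 mm high; it then lies on the plate, its underside about 8 mm in front of the step. A box balances at a tip of about 50 degrees and beyond that goes over by itself.
- box_stamped_heel (a point): Middle of the lower back edge of the stamped box (31 mm behind its origin), the edge about which it tips; it stays within about 10 mm of the bench as long as the box is only tipped and pushed.
- box_plain_heel (a point): The same point on the unstamped box.
- belt_coil: Loose brown coiled belt, 80 mm across, 38 mm high, on the left end of the board near the rail, waiting for dispatch. Origin: centre of its underside. Leave alone.
- spool_rust: Loose spool of rust-coloured thread, 57 mm across, 55 mm high, on the bench just left of the left box. Origin: middle of its underside. Leave alone.
- spool_black: Loose spool of black thread, 65 mm across, 45 mm high, on the bench left of the rust spool. Origin: middle of its underside. Leave alone.

How it is judged:
By the outcome, as a careful person would: the job done as asked, in the order asked, and still so for the second after the job is handed in, with the robot touching nothing.
It also fails if it takes over 64 s, if anything falls off the work surface, if the arm or the gripper's body presses on something with over 40 N, if the wrist force passes 120 N, or if a joint passes its speed limit or range.

## Working session

There is one attempt and no reset: what is moved stays moved. The work goes in short steps, Python scripts to look and compute and a shell command to move; the robot and the scene stay as the last step left them, time stands still between calls to the robot, and variables do not carry over. Pictures are saved under pics/ and viewed, at most 10 in all, crops included, and the job is handed in when it is done.

```bash
mkdir -p pics; python3 - <<'E'
from workcell import r
import cv2,numpy as np
np.set_printoptions(precision=4,suppress=True)
s=r.state();print(s)
a=[]
for n in("side","top"):
    c=r.camera(n);cv2.imwrite(f"pics/{n}0.png",c["color"][:,:,::-1]);print(n,c["camera_matrix"],c["k1"],c["T"])
    a.append(c["color"][:,:,::-1])
cv2.imwrite("pics/a0.png",cv2.resize(np.vstack(a),None,fx=.78,fy=.78))
E
```

```text
{'time': 0.0, 'qpos': array([-1.4302,  0.3269, -0.1936,  1.052 , -0.    ,  1.4366]), 'qd': array([-0.0012, -0.0002,  0.0007,  0.0002, -0.0018, -0.0014]), 'joint_torque': array([  0.0003, -44.3399,  26.2441,   0.0154,  -0.0002,   0.    ]), 'ee_pos': array([ 149.1825, -528.7659,  230.4949]), 'tcp_rot': array([-3.1102, -0.4301,  0.    ]), 'force': array([ 0.46  , -0.3056,  0.3784]), 'ft_torque': array([ 0.0393,  0.0744, -0.0156]), 'grasp_force': 0.0, 'finger_gap': 85.440862219658}
side [[440.3822   0.     259.8844]
 [  0.     440.3822 191.6575]
 [  0.       0.       1.    ]] -0.1583424844405953 [[ -0.8879  -0.2484   0.3871 113.2193]
 [ -0.4598   0.5025  -0.7322 996.7786]
 [ -0.0126  -0.8282  -0.5604 620.5984]
 [  0.       0.       0.       1.    ]]
top [[454.5047   0.     256.8621]
 [  0.     454.5047 192.9756]
 [  0.       0.       1.    ]] -0.05938538377165035 [[  -0.0003   -0.9895    0.1444  358.0049]
 [  -0.9999    0.0026    0.0155  249.4479]
 [  -0.0157   -0.1444   -0.9894 1048.2226]
 [   0.        0.        0.        1.    ]]
```

View pics/a0.png

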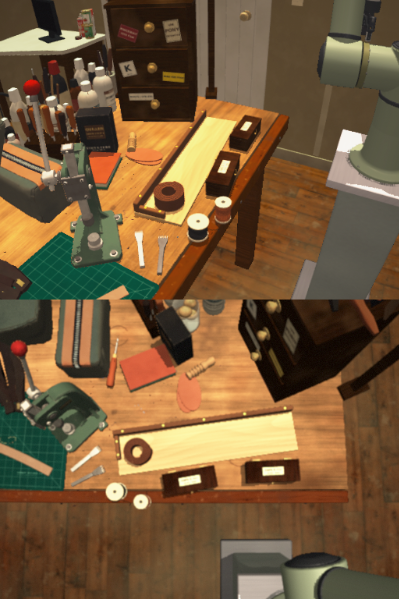

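View pics/top0.png

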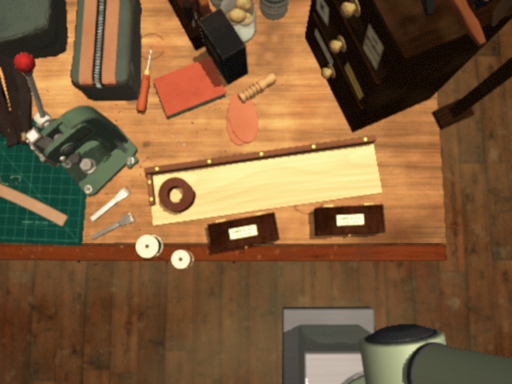

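The pictures show the pale board (top view: front edge from about (153,226) to (382,192)). The boxes are at (243,232) and (348,220), the coil at (177,195), and the spools at (149,246) and (181,259). Next I measure them.

```bash
cat > h.py <<'E'
import numpy as np,cv2
from workcell import r
np.set_printoptions(precision=1,suppress=True)
def ray(c,uv,T=None):
    T=c["T"] if T is None else T
    K=c["camera_matrix"];d=np.array([c["k1"],0,0,0,0.])
    # k1 model is the OpenCV radial model
    p=cv2.undistortPoints(np.array(uv,float).reshape(-1,1,2),K,d)[:,0]
    return T[:3,3],np.c_[p,np.ones(len(p))]@T[:3,:3].T
def onz(c,uv,z,T=None):
    o,d=ray(c,uv,T); return o+d*((z-o[2])/d[:,2])[:,None]
def proj(c,P,T=None):
    T=c["T"] if T is None else T
    Ti=np.linalg.inv(T);P=np.atleast_2d(P).astype(float)
    return cv2.projectPoints(P@Ti[:3,:3].T+Ti[:3,3],np.zeros(3),np.zeros(3),c["camera_matrix"],np.array([c["k1"],0,0,0,0.]))[0][:,0]
E
python3 - <<'E'
from h import *
c=r.camera("top");im=c["color"][:,:,::-1].copy()
hsv=cv2.cvtColor(im,cv2.COLOR_BGR2HSV)
print(hsv[[170,209,180,220,245],[300,300,300,300,300]],hsv[232,215],hsv[225,320])
R=im.astype(int)
pale=((R[:,:,1]>170)&(R[:,:,0]>110)).astype(np.uint8)
pale[:140]=0;pale[:,:145]=0;pale[:,390:]=0;pale[235:]=0
cs,_=cv2.findContours(pale,0,2);k=max(cs,key=cv2.contourArea)
q=cv2.approxPolyDP(k,4,True)[:,0];print("board px",q.tolist());print(onz(c,q,8))
dark=(R.max(2)<75).astype(np.uint8);m=np.zeros_like(dark);m[195:256,195:395]=1;dark*=m
cs,_=cv2.findContours(cv2.morphologyEx(dark,3,np.ones((5,5))),0,2)
for k in cs:
    if cv2.contourArea(k)>500:
        b=cv2.minAreaRect(k);p=cv2.boxPoints(b);print("dark",b);print(onz(c,p,49))
cv2.imwrite("pics/t1.png",cv2.resize(im[140:275,135:395],None,fx=3,fy=3,interpolation=2))
E
```

```text
[[ 24 104 253]
 [ 14 157 226]
 [ 25 100 253]
 [ 14 159 215]
 [ 11 169 101]] [  9 213  48] [ 12 219  50]
board px [[373, 145], [154, 176], [152, 222], [381, 192]]
[[623.1  -7.4   8. ]
 [550.6 506.6   8. ]
 [442.8 507.8   8. ]
 [511.4 -21.6   8. ]]
dark ((241.5084228515625, 233.38092041015625), (29.311790466308594, 69.45620727539062), 79.99201965332031)
[[432.8 380.   49. ]
 [459.3 229.1  49. ]
 [395.8 218.3  49. ]
 [369.6 367.9  49. ]]
dark ((348.4212341308594, 220.8059844970703), (28.64345359802246, 68.9719467163086), 87.33700561523438)
[[469.8 140.4  49. ]
 [476.5 -12.5  49. ]
 [413.2 -13.   49. ]
 [406.7 138.5  49. ]]
```

View pics/t1.png

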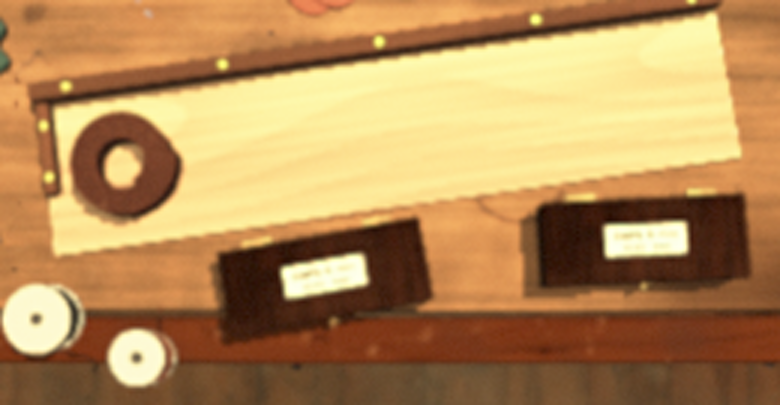

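The picture shows the left box turned slightly anticlockwise and the right box slightly clockwise relative to the board. The board and box sizes come out right (534 mm; 152 x 63 mm), so I set the board frame from this.

```bash
cat >> h.py <<'E'
from scipy.spatial.transform import Rotation as Ro
yaw=np.radians(7.38);O=np.array([483.8,191.6,0]);B=Ro.from_euler('z',yaw).as_matrix()
def tob(P): return (np.atleast_2d(P)-O)@B
def go(x,y,z):
    s=r.state();R=Ro.from_rotvec(s["tcp_rot"]).as_matrix()
    cur=tob(s["ee_pos"])[0];W=O+B@np.array([x,y,z])
    sh=R.T@(W-s["ee_pos"])/10
    print("t",s["time"],"cur board",cur,"F board",np.array(s["force"])@B,"gap",s["finger_gap"])
    print("shift cm",np.round(sh,2),"turn",round(np.degrees(np.arctan2(R[1,0],R[0,0])-yaw),2),"r",np.hypot(*W[:2]))
E
python3 - <<'E'
from h import *
go(-120,-122,110)
c=r.camera("top")
print(tob(onz(c,[[177,195]],38)),tob(onz(c,[[147.5,246.5]],45)),tob(onz(c,[[180.5,259]],55)))
E
```

```text
t 0.15 cur board [-424.4 -671.6  230.7] F board [-0.3  0.5  0.3] gap 85.12004950771076
shift cm [ 38.1 -49.9  12.1] turn 8.36 r 384.44794096244027
[[ 50.  249.4  38. ]] [[-57.  325.4  45. ]] [[-93.7 253.6  55. ]]
```

```bash
python3 -m creep '[[3,-4,0,1,0],[7,-9,0,2,0],[11,-14,0,3,0],[15,-19,0,4,0],[19,-24,0,5,0],[23,-29,0,6,0],[27,-34,0,7,0],[31,-39.5,0,8.4,0],[34.5,-45,2,8.4,0],[37,-48.5,4,8.4,0],[38.1,-49.9,7,8.4,0],[38.1,-49.9,10,8.4,0],[38.1,-49.9,12.1,8.4,0],[38.1,-49.9,12.1,8.4,0],[38.1,-49.9,12.1,8.4,0]]'; python3 - <<'E'
from h import *
go(-120,-122,10)
c=r.camera("side");a=cv2.resize(c["color"][100:300,150:370,::-1],None,fx=2,fy=2)
c=r.camera("wrist");b=cv2.resize(c["color"][:,:,::-1],None,fx=.7,fy=.7)
cv2.imwrite("pics/c1.png",np.hstack([cv2.copyMakeBorder(a,0,0,0,0,0),cv2.resize(b,(360,400))]))
E
```

```text
time: 2.08
ee_pos: [381.0, 54.2, 110.9]
tcp_rot: [3.135, 0.201, 0.001]
force: [-0.1, 0.7, 0.6]
finger_gap: 85.5
grasp_force: 0.0
t 2.075 cur board [-119.6 -123.1  110.9] F board [-0.   0.7  0.6] gap 85.47307552912643
shift cm [-0.1 -0.1 10.1] turn -0.05 r 384.44794096244027
```

View pics/c1.png

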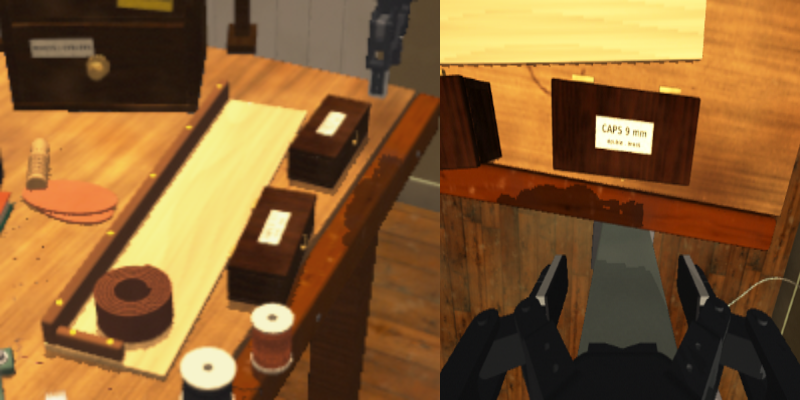

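The fingers hang just in front of the right box, centred on it, with all else in place. I lower and push it to the step.

```bash
python3 -m creep '[[0,0,5,0,0],[0,0,8,0,0],[0,0,9.5,0,0],[0,0,9.5,0,0],[0.5,0,9.5,0,0],[1,0,9.5,0,0],[1.5,0,9.5,0,0],[2,0,9.5,0,0],[2.4,0,9.5,0,0],[2.8,0,9.5,0,0],[3.1,0,9.5,0,0],[3.4,0,9.5,0,0],[3.7,0,9.5,0,0],[4,0,9.5,0,0],[4.2,0,9.5,0,0],[4.4,0,9.5,0,0],[4.4,0,9.5,0,0]]'; python3 - <<'E'
from h import *
go(-73,-122,15)
E
```

```text
time: 4.3
ee_pos: [423.8, 59.9, 15.2]
tcp_rot: [3.135, 0.202, -0.001]
force: [-3.5, -1.0, 0.2]
finger_gap: 85.3
grasp_force: 2.0
t 4.3 cur board [ -76.4 -122.9   15.2] F board [-3.6 -0.5  0.2] gap 85.26518142702989
shift cm [ 0.3 -0.1  0. ] turn -0.02 r 431.44306059641235
```

```bash
python3 -m creep '[[0.2,0,0,0,0],[0.4,0,0,0,0],[0.4,0,0,0,0]]'; python3 -m creep '[[0.2,0,0,0,0],[0.4,0,0,0,0],[0.4,0,0,0,0]]';  python3 - <<'E'
from h import *
go(-73,-122,15)
c=r.camera("top");a=cv2.resize(c["color"][150:260,200:400,::-1],None,fx=2,fy=2)
c=r.camera("side");b=cv2.resize(c["color"][120:240,240:370,::-1],None,fx=3,fy=3)
cv2.imwrite("pics/c2.png",np.hstack([cv2.copyMakeBorder(a,0,140,0,0,0),b]))
E
```

```text
time: 4.68
ee_pos: [423.8, 60.0, 14.7]
tcp_rot: [3.134, 0.202, -0.012]
force: [-11.9, -3.1, 9.2]
finger_gap: 85.7
grasp_force: 6.2
time: 5.05
ee_pos: [423.9, 60.2, 14.1]
tcp_rot: [3.133, 0.204, -0.022]
force: [-18.8, -5.9, 13.6]
finger_gap: 85.5
grasp_force: 9.9
t 5.05 cur board [ -76.3 -122.6   14.1] F board [-19.4  -3.5  13.6] gap 85.49267070862717
shift cm [ 0.3 -0.1 -0.1] turn 0.06 r 431.44306059641235
```

View pics/c2.png

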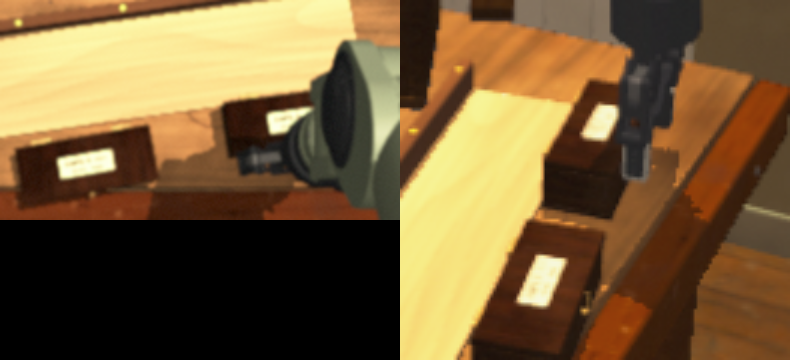

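The right box is flush at the step. I back off, raise the fingers and tip it.

```bash
python3 -m creep '[[-0.8,0,0,0,0],[-1.2,0,-0.6,0,0],[-1.2,0,-1.2,0,0],[-1.2,0,-1.2,0,0],[-0.9,0,-1.2,0,0],[-0.6,0,-1.2,0,0],[-0.3,0,-1.2,0,0],[0,0,-1.2,0,0],[0.3,0,-1.2,0,0],[0.6,0,-1.2,0,0],[0.9,0,-1.2,0,0],[1.2,0,-1.2,0,0],[1.2,0,-1.2,0,0]]';  python3 - <<'E'
from h import *
go(-50,-122,27)
E
```

```text
time: 6.78
ee_pos: [423.9, 62.2, 23.8]
tcp_rot: [-3.134, -0.208, 0.056]
force: [-37.0, -6.9, 27.4]
finger_gap: 85.5
grasp_force: 19.2
t 6.775 cur board [ -76.  -120.7   23.8] F board [-37.6  -2.1  27.4] gap 85.50032982915089
shift cm [ 2.6  0.1 -0.4] turn 0.22 r 454.44104019043164
```

It jams: finger friction (27/37, about 0.7) holds the rising face down. So I follow the arc up and forward instead of pushing straight.

```bash
python3 -m creep '[[-1.5,0,0,0,0],[-2.8,0,-0.3,0,0],[-2.8,0,-0.3,0,0],[-2.4,0,-0.3,0,0],[-1.9,0,-0.3,0,0],[-1.5,0,-0.6,0,0],[-1.2,0,-1.0,0,0],[-0.9,0,-1.3,0,0],[-0.6,0,-1.6,0,0],[-0.3,0,-1.9,0,0],[0.1,0,-2.15,0,0],[0.1,0,-2.15,0,0]]';  python3 - <<'E'
from h import *
go(-50,-122,27)
c=r.camera("side");b=cv2.resize(c["color"][90:240,240:400,::-1],None,fx=3,fy=3)
cv2.imwrite("pics/c3.png",b)
E
```

```text
time: 8.28
ee_pos: [441.3, 62.6, 48.4]
tcp_rot: [-3.135, -0.203, 0.012]
force: [-12.1, -2.8, 11.6]
finger_gap: 85.6
grasp_force: 7.3
t 8.275 cur board [ -58.8 -122.5   48.4] F board [-12.4  -1.2  11.6] gap 85.55032121299061
shift cm [ 0.9 -0.1  2.1] turn 0.04 r 454.44104019043164
```

View pics/c3.png

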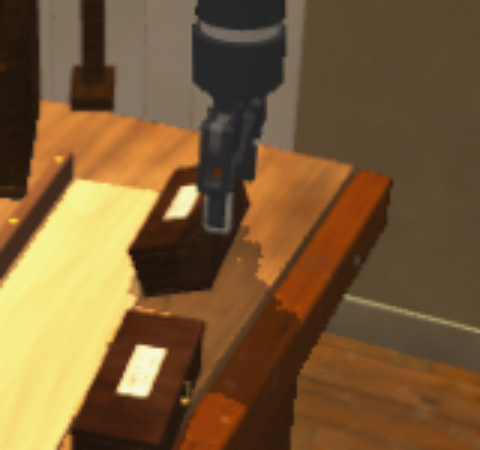

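The box is tipped about 20° and its heel is at the step. I continue along the arc.

```bash
python3 -m creep '[[0.4,0,-0.25,0,0],[0.8,0,-0.5,0,0],[1.2,0,-0.7,0,0],[1.6,0,-0.85,0,0],[2.0,0,-1.0,0,0],[2.4,0,-1.15,0,0],[2.8,0,-1.25,0,0],[3.3,0,-1.3,0,0],[3.7,0,-1.35,0,0],[4.2,0,-1.35,0,0],[4.2,0,-1.35,0,0],[4.2,0,-1.35,0,0],[4.2,0,-1.35,0,0]]';  python3 - <<'E'
from h import *
go(-50,-122,27)
c=r.camera("side");b=cv2.resize(c["color"][90:240,240:400,::-1],None,fx=3,fy=3)
cv2.imwrite("pics/c4.png",b)
E
```

```text
time: 9.95
ee_pos: [491.0, 69.3, 64.7]
tcp_rot: [-3.132, -0.202, -0.012]
force: [-0.1, 3.3, 15.2]
finger_gap: 85.1
grasp_force: 6.6
t 9.95 cur board [  -8.6 -122.2   64.7] F board [ 0.4  3.3 15.2] gap 85.13871533020003
shift cm [-4.2 -0.   3.7] turn 0.01 r 454.44104019043164
```

View pics/c4.png

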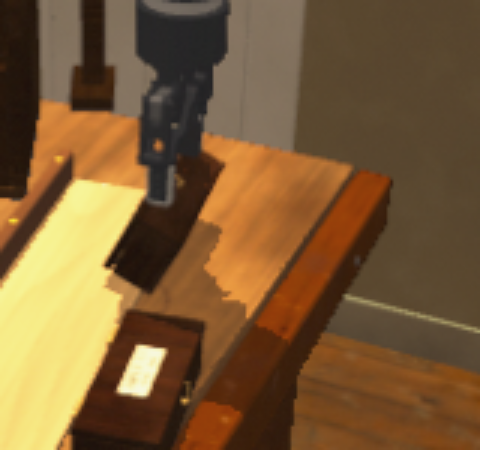

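The right box is now over on its back with the fingers resting on its top face. I lift, retreat in front of the boxes and look.

```bash
python3 -m creep '[[0,0,-2,0,0],[0,0,-5,0,0],[-3,0,-6,0,0],[-8,0,-6,0,0],[-12,-3,-6,0,0],[-12,-9,-6,0,0],[-12,-15,-6,0,0],[-12,-20,-6,0,0],[-12,-23.5,-6,0,0],[-12,-23.5,-6,0,0],[-12,-23.5,-6,0,0]]';  python3 - <<'E'
from h import *
go(-122,115,17)
c=r.camera("side");b=cv2.resize(c["color"][120:280,200:370,::-1],None,fx=2.5,fy=2.5)
c=r.camera("top");im=c["color"][:,:,::-1];a=cv2.resize(im[150:265,200:400],None,fx=1.9,fy=1.9)
d=np.vstack([cv2.resize(a,(380,218)),cv2.resize(r.camera("wrist")["color"][:,:,::-1],(380,285))])
cv2.imwrite("pics/c5.png",np.hstack([d,cv2.copyMakeBorder(b,0,503-b.shape[0],0,0,0)])[:, :800])
cv2.imwrite("pics/top5.png",im)
E
```

```text
time: 11.38
ee_pos: [361.5, 161.2, 122.2]
tcp_rot: [-3.078, -0.3, 0.01]
force: [-0.6, 0.5, 0.8]
finger_gap: 85.2
grasp_force: 0.0
t 11.375 cur board [-125.2  -14.5  122.2] F board [-0.5  0.6  0.8] gap 85.20552422297826
shift cm [  1.2 -12.4  11.2] turn 3.76 r 453.0093764019945
```

View pics/c5.png

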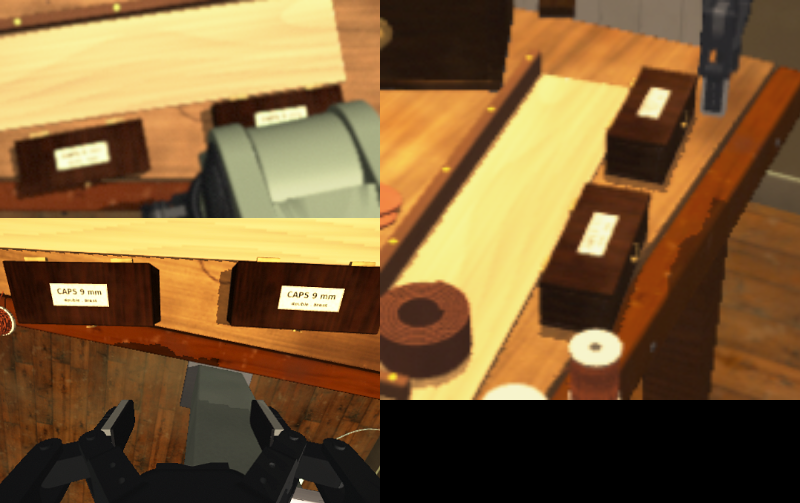

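The box fell back upright: at the end the fingers had slid up its face and were only pressing down on it. Finger friction is high (about 0.95), so I'll engage low on the near face and lead its lower edge round the arc. I do the left box next, starting with the push to the step.

```bash
python3 -m creep '[[0.3,-3,0,1,0],[0.6,-7,0,2,0],[1,-11,0,3,0],[1.2,-12.4,0,3.8,0],[1.2,-12.4,0,3.8,0],[1.2,-12.4,4,3.8,0],[1.2,-12.4,8,3.8,0],[1.2,-12.4,10,3.8,0],[1.2,-12.4,11,3.8,0],[1.2,-12.4,11.4,3.8,0],[1.2,-12.4,11.4,3.8,0]]'; python3 - <<'E'
from h import *
go(-77,115,4)
E
```

```text
time: 12.9
ee_pos: [369.6, 179.7, 18.8]
tcp_rot: [-3.029, -0.301, 0.026]
force: [0.2, 0.2, 0.1]
finger_gap: 85.3
grasp_force: 0.0
t 12.9 cur board [-114.8    2.8   18.8] F board [0.2 0.2 0.1] gap 85.3482051156885
shift cm [  4.6 -10.7   2.5] turn 4.0 r 491.5880163020983
```

```bash
python3 - <<'E'
from h import *
s=r.state();np.set_printoptions(precision=3);print(s["qpos"],s["qd"],s["joint_torque"],Ro.from_rotvec(s["tcp_rot"]).as_matrix())
E
```

```text
[ 0.198  0.372 -0.814  0.392  0.099  3.141] [ 0.013  0.078 -0.02  -0.114  0.008 -0.   ] [ -0.086 -35.179  14.602   0.139   0.311  -0.   ] [[ 0.98   0.196 -0.026]
 [ 0.197 -0.976  0.096]
 [-0.007 -0.099 -0.995]]
```

Joint 6 is at its limit, so I lift and turn the tool half a turn (an equivalent pose).

```bash
python3 -m creep '[[0,0,-4,-5,0],[-1,0,-8,-15,0],[-1,0,-9,-25,0],[-1,0,-9,-35,0],[-1,0,-9,-45,0],[-1,0,-9,-55,0],[-1,0,-9,-65,0],[-1,0,-9,-75,0],[-1,0,-9,-85,0],[-1,0,-9,-95,0],[-1,0,-9,-105,0],[-1,0,-9,-115,0],[-1,0,-9,-125,0],[-1,0,-9,-135,0],[-1,0,-9,-145,0],[-1,0,-9,-155,0],[-1,0,-9,-165,0],[-1,0,-9,-175,0],[-1,0,-9,-180,0],[-1,0,-9,-180,0]]'; python3 - <<'E'
from h import *
go(-122,115,110)
print(r.state()["qpos"],Ro.from_rotvec(r.state()["tcp_rot"]).as_matrix().round(3))
E
```

```text
time: 15.4
ee_pos: [362.5, 169.2, 109.2]
tcp_rot: [0.308, -3.107, -0.153]
force: [-0.2, -0.2, -0.7]
finger_gap: 85.5
grasp_force: 0.0
t 15.4 cur board [-123.1   -6.6  109.2] F board [-0.2 -0.2 -0.7] gap 85.51680314285227
shift cm [-0.9 12.1  1.1] turn -176.06 r 453.0093764019945
[ 0.2  0.2 -0.7  0.6  0.1 -0. ] [[-1.  -0.2 -0. ]
 [-0.2  1.   0.1]
 [ 0.   0.1 -1. ]]
```

```bash
python3 -m creep '[[0,3,0,1,1],[0,7,0,2,1],[-0.5,10,0,3,1],[-0.9,12.1,0,3.9,1],[-0.9,12.1,1,3.9,1],[-0.9,12.1,1.1,3.9,1],[-0.9,12.1,1.1,3.9,1]]'; python3 - <<'E'
from h import *
go(-120,115,6)
print((Ro.from_rotvec(r.state()["tcp_rot"]).as_matrix().T@B).round(3),r.state()["qpos"])
E
```

```text
time: 16.27
ee_pos: [346.7, 289.1, 109.3]
tcp_rot: [0.201, -3.111, -0.151]
force: [0.3, 0.1, -0.1]
finger_gap: 0.1
grasp_force: 0.0
t 16.275 cur board [-123.5  114.3  109.3] F board [ 0.3  0.1 -0.1] gap 0.05171015028669045
shift cm [-0.5 -0.9 10.3] turn -179.96 r 454.69891980403406
[[-1.  -0.   0. ]
 [ 0.   1.   0.1]
 [-0.   0.1 -1. ]] [ 0.5  0.3 -0.6  0.6  0.1  0.3]
```

```bash
python3 -m creep '[[-0.3,-0.4,5,0,1],[-0.3,-0.7,8,0,1],[-0.3,-0.9,10,0,1],[-0.3,-0.9,10.3,0,1],[-0.8,-0.9,10.3,0,1],[-1.4,-0.9,10.3,0,1],[-2,-0.9,10.3,0,1],[-2.5,-0.9,10.3,0,1],[-3,-0.9,10.3,0,1],[-3.5,-0.9,10.3,0,1],[-4,-0.9,10.3,0,1],[-4.4,-0.9,10.3,0,1],[-4.7,-0.9,10.3,0,1],[-5.0,-0.9,10.3,0,1],[-5.0,-0.9,10.3,0,1]]'; python3 - <<'E'
from h import *
go(-76,115,6)
E
```

```text
time: 18.15
ee_pos: [390.8, 296.8, 4.8]
tcp_rot: [0.203, -3.104, -0.151]
force: [-8.5, 0.2, 2.9]
finger_gap: -0.1
grasp_force: 0.0
t 18.15 cur board [-78.7 116.2   4.8] F board [-8.5  1.3  2.9] gap -0.09194991124794814
shift cm [-0.3 -0.1 -0.1] turn -179.82 r 492.4576977297114
```

```bash
python3 -m creep '[[-0.3,0,0,0,1],[-0.6,0,0,0,1],[-0.6,0,0,0,1]]'; python3 - <<'E'
from h import *
go(-76,115,6)
c=r.camera("side");b=cv2.resize(c["color"][100:260,200:370,::-1],None,fx=3,fy=3)
cv2.imwrite("pics/c6.png",b)
E
```

```text
time: 18.52
ee_pos: [391.7, 296.3, 3.6]
tcp_rot: [0.204, -3.095, -0.148]
force: [-16.7, -1.9, 7.4]
finger_gap: 0.0
grasp_force: 1.8
t 18.525 cur board [-77.9 115.7   3.6] F board [-16.8   0.2   7.4] gap 0.044008518433375554
shift cm [-0.2 -0.  -0.2] turn -179.77 r 492.4576977297114
```

View pics/c6.png

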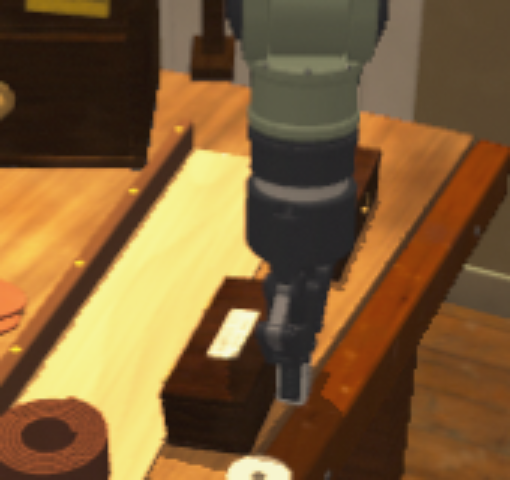

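The left box sits squarely at the step, with the shut fingers low on its near face. Now the arc.

```bash
python3 -m creep '[[0,0,-0.4,0,1],[0,0.1,-0.8,0,1],[-0.1,0.1,-1.2,0,1],[-0.2,0.15,-1.6,0,1],[-0.4,0.2,-2.1,0,1],[-0.6,0.25,-2.6,0,1],[-0.8,0.3,-3.1,0,1],[-1.1,0.35,-3.6,0,1],[-1.45,0.4,-4,0,1]]'; python3 - <<'E'
from h import *
go(-76,115,6)
c=r.camera("side");b=cv2.resize(c["color"][100:260,200:370,::-1],None,fx=3,fy=3)
cv2.imwrite("pics/c7.png",b)
E
```

```text
time: 19.7
ee_pos: [407.4, 298.6, 44.3]
tcp_rot: [0.203, -3.096, -0.149]
force: [-16.2, -3.6, 14.5]
finger_gap: -0.0
grasp_force: 8.5
t 19.7 cur board [-62.  115.9  44.3] F board [-16.5  -1.5  14.5] gap -0.024725077091993074
shift cm [ 1.3 -0.5  3.8] turn -179.78 r 492.4576977297114
```

View pics/c7.png

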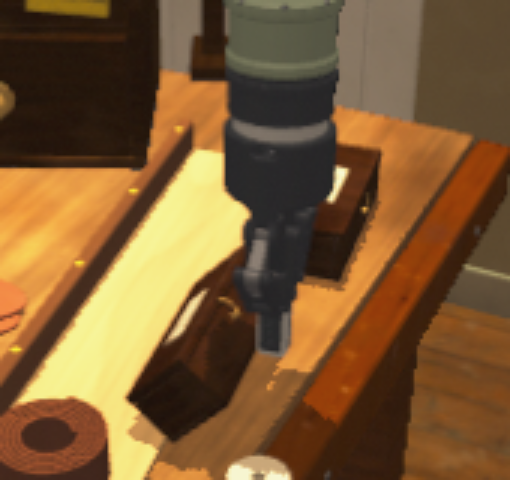

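Left box is tipped about 38° with the fingertips on its lower edge, so I continue.

```bash
python3 -m creep '[[-0.35,0.05,-0.4,0,1],[-0.75,0.1,-0.75,0,1],[-1.1,0.1,-1.0,0,1],[-1.45,0.12,-1.2,0,1],[-1.8,0.14,-1.4,0,1],[-2.2,0.15,-1.5,0,1],[-2.5,0.15,-1.6,0,1],[-2.8,0.15,-1.6,0,1],[-2.8,0.15,-1.6,0,1],[-2.8,0.15,-1.6,0,1]]'; python3 - <<'E'
from h import *
go(-122,115,50)
c=r.camera("side");b=cv2.resize(c["color"][100:260,200:370,::-1],None,fx=3,fy=3)
cv2.imwrite("pics/c8.png",b)
E
```

```text
time: 21.0
ee_pos: [443.7, 303.9, 61.2]
tcp_rot: [0.203, -3.111, -0.152]
force: [-0.3, -0.3, -0.6]
finger_gap: 0.1
grasp_force: 0.0
t 21.0 cur board [-25.3 116.5  61.2] F board [-0.3 -0.3 -0.6] gap 0.066621817658182
shift cm [ 9.7 -0.2  1.2] turn -179.88 r 453.0093764019945
```

View pics/c8.png

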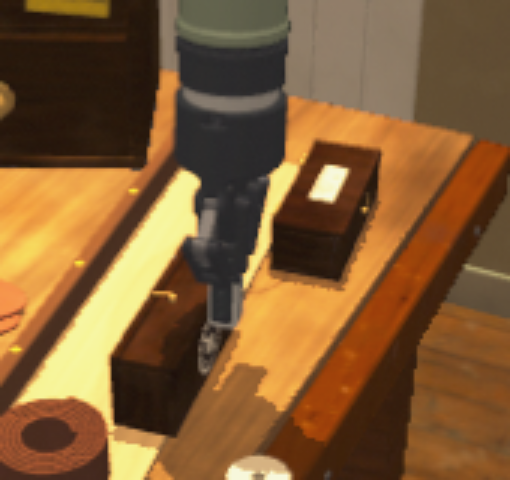

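The left box is on its back and a white mark shows on its underside at about (210,345), so it is the stamped one. I've now viewed 11 pictures, one over the limit of 10, so from here I use numbers only. Next I retreat and measure the right box.

```bash
python3 -m creep '[[3,0,-1,0,1],[7,0,-4,0,1],[10,0.3,-5,0,1],[10,0.4,-5,0,1],[10,0.4,-5,0,1]]'; cat > m.py <<'E'
from h import *
c=r.camera("top");R=c["color"].astype(int)
dark=((R.max(2)<75)).astype(np.uint8);m=np.zeros_like(dark);m[185:256,195:395]=1;dark*=m
cs,_=cv2.findContours(cv2.morphologyEx(dark,3,np.ones((5,5))),0,2)
for k in cs:
    if cv2.contourArea(k)>300:
        b=cv2.minAreaRect(k);p=cv2.boxPoints(b);print(b[1]);print(np.c_[tob(onz(c,p,49)),tob(onz(c,p,70))])
# white spots in board region (label / stamp), px -> board at z 49 and 39
hsv=cv2.cvtColor(c["color"],cv2.COLOR_RGB2HSV);w=((hsv[:,:,1]<90)&(hsv[:,:,2]>150)).astype(np.uint8)*m
n,_,st,ce=cv2.connectedComponentsWithStats(w)
for i in range(1,n):
    if st[i,4]>15: print("white",st[i],ce[i],tob(onz(c,ce[i:i+1],49)))
E
python3 m.py; python3 - <<'E'
from h import *
go(-122,-120,120)
s=r.camera("side");R=s["color"].astype(int);hsv=cv2.cvtColor(s["color"],cv2.COLOR_RGB2HSV)
for P in ([-8,115,39],[-62,-118,49]):
  u=proj(s,O+B@np.array(P,float))[0].astype(int);print("side px",u)
  a=hsv[u[1]-25:u[1]+25,u[0]-30:u[0]+30];w=((a[:,:,1]<90)&(a[:,:,2]>120));print("white area",w.sum(),np.argwhere(w).mean(0) if w.any() else 0)
E
```

```text
time: 21.68
ee_pos: [346.4, 290.4, 113.0]
tcp_rot: [0.203, -3.113, -0.153]
force: [0.1, -1.0, -0.2]
finger_gap: -0.0
grasp_force: 0.0
(28.380640029907227, 68.9726791381836)
[[ -11.6  -43.4   49.   -13.9  -40.9   70. ]
 [  -9.4 -197.    49.   -11.7 -191.3   70. ]
 [ -72.3 -195.7   49.   -73.2 -190.    70. ]
 [ -74.2  -43.3   49.   -75.1  -40.9   70. ]]
(23.19310188293457, 66.46803283691406)
[[ 35.1 190.3  49.   31.9 187.8  70. ]
 [ 36.9  42.4  49.   33.6  43.   70. ]
 [-14.9  42.   49.  -17.1  42.7  70. ]
 [-16.7 188.8  49.  -18.8 186.4  70. ]]
white [334 206  28  14 281] [347.6 212.5] [[ -40.2 -122.6   49. ]]
white [ 221  214   80   42 1725] [262.3 241.9] [[-79.5  72.4  49. ]]
white [204 246  16  10 101] [211.5 252. ] [[-87.  185.5  49. ]]
t 21.725 cur board [-123.5  115.5  112.8] F board [0.  0.  0.1] gap -0.05070734814900792
shift cm [ -0.1 -23.4  -3. ] turn -179.88 r 382.4840945693998
side px [267 213]
white area 11 [26.  32.1]
side px [317 162]
white area 116 [24.3 26.2]
```

```bash
python3 -m creep '[[0,-4,-0.5,0,1],[0,-9,-1,0,1],[0,-14,-1.5,0,1],[0,-19,-2,0,1],[0,-22.5,-2,0,1],[0,-23.4,-2.3,0,1],[0,-23.4,-2.3,0,1],[0,-23.4,-2.3,0,1]]'; python3 - <<'E'
from h import *
go(-120,-120,5)
for n in ["side"]:
  s=r.camera(n)
  hsv=cv2.cvtColor(s["color"],cv2.COLOR_RGB2HSV)
  q=proj(s,O+np.array([[-12,115+a,39+b] for a,b in((-30,-28),(30,-28),(30,28),(-30,28))],float)@B.T)
  m=np.zeros(hsv.shape[:2],np.uint8);cv2.fillConvexPoly(m,q.round().astype(np.int32),1)
  print(q.round().tolist(),m.sum(),"bright",((hsv[:,:,2]>110)&(hsv[:,:,1]<110)&(m>0)).sum(),"Vpct",np.percentile(hsv[:,:,2][m>0],[10,50,90]),"Spct",np.percentile(hsv[:,:,1][m>0],[10,50,90]))
E
```

```text
time: 22.78
ee_pos: [376.2, 57.8, 112.6]
tcp_rot: [0.205, -3.111, -0.153]
force: [0.1, -0.0, -0.5]
finger_gap: -0.1
grasp_force: 0.0
t 22.775 cur board [-123.9 -118.9  112.6] F board [ 0.1 -0.1 -0.5] gap -0.10395693680679888
shift cm [-0.5 -1.2 10.7] turn -179.81 r 384.4836734653437
[[273.0, 216.0], [265.0, 232.0], [265.0, 211.0], [274.0, 196.0]] 208 bright 18 Vpct [ 36.  67. 110.] Spct [ 73.   89.5 165. ]
```

The low-saturation bright patch confirms the stamp on the left box. Now the right box.

```bash
python3 -m creep '[[-0.3,-0.4,4,0,1],[-0.3,-0.9,8,0,1],[-0.3,-1.1,10,0,1],[-0.3,-1.2,10.7,0,1],[-0.9,-1.2,10.7,0,1],[-1.6,-1.2,10.7,0,1],[-2.3,-1.2,10.7,0,1],[-3,-1.2,10.7,0,1],[-3.6,-1.2,10.7,0,1],[-4.1,-1.2,10.7,0,1],[-4.5,-1.2,10.7,0,1],[-4.9,-1.2,10.7,0,1],[-5.3,-1.2,10.7,0,1],[-5.6,-1.2,10.7,0,1],[-5.6,-1.2,10.7,0,1]]'; python3 - <<'E'
from h import *
go(-76,-120,6)
E
```

```text
time: 24.7
ee_pos: [422.4, 62.9, 2.8]
tcp_rot: [0.201, -3.097, -0.152]
force: [-17.0, -2.0, 8.2]
finger_gap: 0.1
grasp_force: 0.0
t 24.7 cur board [ -77.5 -119.7    2.8] F board [-17.1   0.2   8.2] gap 0.11179651396492646
shift cm [-0.1  0.  -0.3] turn -179.87 r 428.47540366244766
```

Same state as the left box had, so I run the same arc.

```bash
python3 -m creep '[[0,0,-0.4,0,1],[0,0.1,-0.8,0,1],[-0.1,0.1,-1.2,0,1],[-0.2,0.15,-1.6,0,1],[-0.4,0.2,-2.1,0,1],[-0.6,0.25,-2.6,0,1],[-0.8,0.3,-3.1,0,1],[-1.1,0.35,-3.6,0,1],[-1.45,0.4,-4,0,1]]'; python3 -m creep '[[-0.35,0.05,-0.4,0,1],[-0.75,0.1,-0.75,0,1],[-1.1,0.1,-1.0,0,1],[-1.45,0.12,-1.2,0,1],[-1.8,0.14,-1.4,0,1],[-2.2,0.15,-1.5,0,1],[-2.5,0.15,-1.6,0,1],[-2.8,0.15,-1.6,0,1],[-2.8,0.15,-1.6,0,1],[-2.8,0.15,-1.6,0,1]]';python3 - <<'E'
from h import *
go(-122,-120,80)
E
```

```text
time: 25.82
ee_pos: [438.4, 65.0, 43.2]
tcp_rot: [0.201, -3.099, -0.152]
force: [-15.4, -1.9, 9.8]
finger_gap: -0.0
grasp_force: 9.3
time: 27.08
ee_pos: [474.8, 68.3, 60.6]
tcp_rot: [0.203, -3.114, -0.152]
force: [0.4, -0.1, -0.1]
finger_gap: -0.2
grasp_force: 0.0
t 27.075 cur board [ -24.8 -121.2   60.6] F board [ 0.4 -0.1 -0.1] gap -0.17182868429185294
shift cm [ 9.7  0.3 -1.8] turn -179.88 r 382.4840945693998
```

```bash
python3 -m creep '[[3,0,-1,0,1],[7,0,-4,0,1],[9.5,2,-5,0,0.5],[9.5,6,-5,0,0],[9.5,11,-5,0,0],[9.5,16,-5,0,0],[9.5,21,-4,0,0],[9.5,23.5,-2.5,0,0],[9.5,23.9,-2.4,0,0],[9.5,23.9,-2.4,0,0]]'; python3 m.py; python3 - <<'E'
from h import *
go(-110,115,24)
s=r.camera("side");hsv=cv2.cvtColor(s["color"],cv2.COLOR_RGB2HSV)
for y in(115,-120):
  q=proj(s,O+np.array([[-12,y+a,39+b] for a,b in((-30,-28),(30,-28),(30,28),(-30,28))],float)@B.T)
  m=np.zeros(hsv.shape[:2],np.uint8);cv2.fillConvexPoly(m,q.round().astype(np.int32),1)
  print(m.sum(),"Vpct",np.percentile(hsv[:,:,2][m>0],[10,50,90]),"Spct",np.percentile(hsv[:,:,1][m>0],[10,50,90]))
E
```

```text
time: 28.32
ee_pos: [349.0, 289.1, 108.3]
tcp_rot: [0.203, -3.111, -0.151]
force: [-0.8, -0.8, 0.0]
finger_gap: 85.4
grasp_force: 0.0
(23.17399787902832, 66.41232299804688)
[[ 35.1 190.1  49.   31.9 187.7  70. ]
 [ 36.5  42.4  49.   33.2  43.   70. ]
 [-15.3  42.1  49.  -17.4  42.8  70. ]
 [-16.6 188.8  49.  -18.8 186.4  70. ]]
(20.208972930908203, 70.01360321044922)
[[  32.   -44.4   49.    28.8  -41.9   70. ]
 [  28.9 -201.1   49.    25.8 -195.3   70. ]
 [ -16.4 -198.5   49.   -18.5 -192.8   70. ]
 [ -13.2  -42.7   49.   -15.4  -40.3   70. ]]
white [266 212  37  44 725] [282.6 235.5] [[-71.4  26.4  49. ]]
white [ 222  223   61   33 1243] [251.5 243.4] [[-79.7  96.2  49. ]]
white [205 243  18  13 165] [213.  250.2] [[-83.6 181.8  49. ]]
t 28.375 cur board [-120.9  113.6  108.6] F board [ 0.1 -0.5  0.9] gap 85.25345983187026
shift cm [-1.2 -0.7  8.4] turn -179.92 r 463.183732966857
208 Vpct [ 38.  70. 114.] Spct [ 73.   90.5 165.3]
128 Vpct [ 37.  39. 107.] Spct [150. 163. 174.]
```

Both boxes lie on their backs, and the right one's underside is bare (saturation 163 against 90). Now I push the left, stamped one to the rail.

```bash
python3 -m creep '[[-0.6,-0.3,3,0,0],[-1.2,-0.5,6,0,0],[-2,-0.7,8,0,0],[-4,-0.7,8.4,0,0],[-6,-0.7,8.4,0,0],[-8,-0.7,8.4,0,0],[-9,-0.7,8.4,0,0],[-9.5,-0.7,8.4,0,0],[-10,-0.7,8.4,0,0],[-10.5,-0.7,8.4,0,0],[-11,-0.7,8.4,0,0],[-11.5,-0.7,8.4,0,0],[-12,-0.7,8.4,0,0],[-12.5,-0.7,8.4,0,0],[-13,-0.7,8.4,0,0],[-13.5,-0.7,8.4,0,0],[-14,-0.7,8.4,0,0],[-14,-0.7,8.4,0,0]]'; python3 - <<'E'
from h import *
go(45,115,24)
E
```

```text
time: 30.68
ee_pos: [487.7, 308.9, 22.5]
tcp_rot: [0.203, -3.113, -0.152]
force: [-0.2, -0.2, -1.1]
finger_gap: 85.3
grasp_force: 0.0
t 30.675 cur board [ 19.  115.8  22.5] F board [-0.2 -0.2 -1.1] gap 85.32462974034755
shift cm [-2.6 -0.1 -0.2] turn -179.9 r 600.6905560307669
```

```bash
python3 m.py;  python3 -m creep '[[-0.4,0,0,0,0],[-0.8,0,0,0,0],[-1.2,0,0,0,0],[-1.6,0,0,0,0],[-2,0,0,0,0],[-2,0,0,0,0]]'; python3 - <<'E'
from h import *
go(49,115,24)
E
python3 m.py
```

```text
(71.15673065185547, 18.73036766052246)
[[  -7.5  -35.7   49.    -9.8  -33.4   70. ]
 [  33.3  -45.6   49.    30.2  -43.1   70. ]
 [  -2.1 -199.7   49.    -4.5 -194.    70. ]
 [ -42.7 -188.9   49.   -44.3 -183.4   70. ]]
white [216 185   9  14  72] [220.4 189.6] [[ 47.5 149.9  49. ]]
white [ 246  185   93   71 4387] [287.2 222. ] [[-43.4  12.5  49. ]]
time: 31.48
ee_pos: [507.4, 311.5, 22.2]
tcp_rot: [0.203, -3.113, -0.152]
force: [-1.1, -0.1, -0.4]
finger_gap: 85.4
grasp_force: 0.2
t 31.475 cur board [ 38.8 115.9  22.2] F board [-1.1 -0.  -0.4] gap 85.36907059180594
shift cm [-1.  -0.1 -0.2] turn -179.89 r 604.351196929579
(11.0, 34.0)
[[-65.1 219.5  49.  -66.2 216.4  70. ]
 [-74.7 145.3  49.  -75.6 143.8  70. ]
 [-98.4 148.2  49.  -98.8 146.7  70. ]
 [-88.9 222.1  49.  -89.5 219.   70. ]]
(15.0, 61.0)
[[  22.6  -65.9   49.    19.7  -63.    70. ]
 [   4.8 -200.7   49.     2.2 -194.9   70. ]
 [ -28.4 -195.1   49.   -30.2 -189.4   70. ]
 [ -10.6  -61.    49.   -12.9  -58.1   70. ]]
white [ 244  185  104   71 4860] [291.7 221.3] [[-43.3   2.4  49. ]]
```

```bash
python3 -m creep '[[-0.3,0,0,0,0],[-0.6,0,0,0,0],[-0.9,0,0,0,0],[-0.9,0,0,0,0]]'; python3 -m creep '[[-0.3,0,0,0,0],[-0.6,0,0,0,0],[-0.6,0,0,0,0]]'; python3 - <<'E'
from h import *
go(52,115,24)
c=r.camera("side");hsv=cv2.cvtColor(c["color"],cv2.COLOR_RGB2HSV)
R=c["color"].astype(int);d=(R.max(2)<75).astype(np.uint8)
# left end of box: row of points along x at y=115+40,z=70 : dark or not
for x in range(20,131,5):
    u=proj(c,O+B@np.array([x,180,66.]))[0].round().astype(int);print(x,u,R[u[1],u[0]],end=' | ')
E
```

```text
time: 32.02
ee_pos: [516.0, 312.7, 22.1]
tcp_rot: [0.203, -3.112, -0.152]
force: [-0.7, -0.0, -1.3]
finger_gap: 85.3
grasp_force: 0.4
time: 32.4
ee_pos: [519.5, 313.2, 21.6]
tcp_rot: [0.202, -3.108, -0.152]
force: [-6.8, -0.8, 2.7]
finger_gap: 85.6
grasp_force: 1.2
t 32.4 cur board [ 51.  116.   21.6] F board [-6.9  0.1  2.7] gap 85.55598615817675
shift cm [-0.1 -0.1 -0.2] turn -179.88 r 607.0994877896554
20 [244 218] [214 153  88] | 25 [242 218] [216 155  88] | 30 [240 217] [192 142  88] | 35 [238 217] [132 122 110] | 40 [235 216] [47 45 46] | 45 [233 216] [51 50 49] | 50 [231 215] [44 44 44] | 55 [229 215] [74 68 63] | 60 [227 214] [35 20 13] | 65 [224 214] [44 25 13] | 70 [222 213] [49 29 12] | 75 [220 213] [71 38 18] | 80 [218 212] [95 48 19] | 85 [216 212] [95 50 25] | 90 [214 211] [98 50 21] | 95 [211 211] [104  53  22] | 100 [209 210] [100  51  24] | 105 [207 210] [70 39 18] | 110 [205 210] [93 49 20] | 115 [203 209] [190  97  54] | 120 [201 209] [245 147  75] | 125 [199 208] [246 154  77] | 130 [197 208] [246 153  77] |
```

The rail is reached where expected (TCP at about 50). I press a little to square the box, then withdraw straight back, up and clear.

```bash
python3 -m creep '[[-0.2,0,0,0,0],[-0.4,0,0,0,0],[-0.4,0,0,0,0],[-0.4,0,0,0,0]]'; python3 -m creep '[[0,0,0,0,0],[1,0,0,0,0],[3,0,0,0,0],[6,0,0,0,0],[9,0,-2,0,0],[13,0,-7,0,0],[16,0,-10,0,0],[17,-5,-12,0,0],[17,-11,-12,0,0],[17,-17,-12,0,0],[17,-23,-12,0,0],[17,-29,-12,0,0],[17,-34,-12,0,0],[17,-34,-12,0,0]]'; python3 - <<'E'
from h import *
go(49,115,24)
c=r.camera("top");R=c["color"].astype(int);cv2.imwrite("pics/end.png",c["color"][:,:,::-1])
d=((R[:,:,0]<75)&(R.max(2)<80)).astype(np.uint8);m=np.zeros_like(d)
q=proj(c,O+np.array([[-60,-240,0],[-60,225,0],[108,225,70],[108,-240,70]],float)@B.T);cv2.fillConvexPoly(m,q.astype(np.int32),1);d*=m
cs,_=cv2.findContours(cv2.morphologyEx(d,2,np.ones((3,3))),0,2)
for k in cs:
    if cv2.contourArea(k)>150:
        b=cv2.minAreaRect(k);print(b);print(tob(onz(c,cv2.boxPoints(b),70)))
h=cv2.cvtColor(c["color"],cv2.COLOR_RGB2HSV)
for a in((177,195),(147,246),(180,259)): 
    print(a, "V/S patch",h[a[1]-1:a[1]+2,a[0]-1:a[0]+2,1:].mean((0,1)))
o=cv2.imread("pics/top0.png").astype(int)[:,:,::-1]
print("diff coil/spools",[np.abs(R-o)[y-20:y+20,x-18:x+18].mean() for x,y in((177,195),(148,246),(181,260))])
E
```

```text
time: 32.95
ee_pos: [519.2, 313.5, 20.8]
tcp_rot: [0.202, -3.101, -0.151]
force: [-16.7, -0.4, 7.8]
finger_gap: 85.3
grasp_force: 1.6
time: 34.7
ee_pos: [406.0, -59.3, 110.6]
tcp_rot: [0.193, -3.116, -0.148]
force: [-0.5, 0.1, -0.2]
finger_gap: 85.1
grasp_force: 0.0
t 34.7 cur board [-109.4 -238.9  110.6] F board [-0.5  0.2 -0.2] gap 85.11874891694866
shift cm [-15.8  34.5  11.8] turn -180.25 r 604.351196929579
((342.5, 193.0), (22.0, 67.0), 90.0)
[[  35.3  -45.5   70. ]
 [  16.2 -190.6   70. ]
 [ -31.5 -182.6   70. ]
 [ -12.5  -38.5   70. ]]
((233.6201171875, 175.15065002441406), (16.45438003540039, 64.76022338867188), 82.40535736083984)
[[ 90.3 187.1  70. ]
 [ 90.6  44.8  70. ]
 [ 53.9  44.9  70. ]
 [ 53.6 186.4  70. ]]
((250.87620544433594, 162.2623748779297), (11.044913291931152, 29.35359764099121), 84.2894058227539)
[[109.1 106.6  70. ]
 [107.1  41.9  70. ]
 [ 82.3  42.8  70. ]
 [ 84.3 107.2  70. ]]
(177, 195) V/S patch [100.9 253.3]
(147, 246) V/S patch [ 86.8 158.1]
(180, 259) V/S patch [ 86.1 157.3]
diff coil/spools [np.float64(2.2247685185185184), np.float64(2.446759259259259), np.float64(2.218287037037037)]
```

The stamped box is square at the rail, and the coil and spools are unmoved. The arm hides part of the right box, so I move it away and recheck.

```bash
python3 -m creep '[[1,-5,-2,0,0],[3,-10,-4,0,0],[5,-15,-6,0,0],[7,-20,-6,0,0],[9,-25,-6,0,0],[11,-28,-6,0,0],[11,-28,-6,0,0],[11,-28,-6,0,0],[11,-28,-6,0,0]]'; python3 - <<'E'
from h import *
c=r.camera("top");R=c["color"].astype(int)
d=((R[:,:,0]<75)&(R.max(2)<80)).astype(np.uint8);m=np.zeros_like(d)
q=proj(c,O+np.array([[-45,-240,0],[-45,225,0],[108,225,70],[108,-240,70]],float)@B.T);cv2.fillConvexPoly(m,q.astype(np.int32),1);d*=m
cs,_=cv2.findContours(cv2.morphologyEx(d,2,np.ones((3,3))),0,2)
for k in cs:
    if cv2.contourArea(k)>150:
        b=cv2.minAreaRect(k);print(b);print(tob(onz(c,cv2.boxPoints(b),70)))
# gap profile: along board x at several y of stamped box, colours at z=70 plane
for y in (60,90,140,170):
    print(y,[int(R[u[1],u[0]].sum()) for u in proj(c,O+np.array([[x,y,70.] for x in range(40,131,5)])@B.T).round().astype(int)])
E
```

```text
time: 35.88
ee_pos: [332.9, -350.3, 144.1]
tcp_rot: [0.207, -3.111, -0.152]
force: [-0.3, -0.3, -0.1]
finger_gap: 85.6
grasp_force: 0.0
((342.5, 193.0), (22.0, 67.0), 90.0)
[[  35.3  -45.5   70. ]
 [  16.2 -190.6   70. ]
 [ -31.5 -182.6   70. ]
 [ -12.5  -38.5   70. ]]
((233.55999755859375, 174.91998291015625), (16.404876708984375, 64.77098083496094), 81.8698959350586)
[[ 90.1 187.3  70. ]
 [ 91.8  45.   70. ]
 [ 55.2  44.7  70. ]
 [ 53.5 186.3  70. ]]
((250.90243530273438, 162.12196350097656), (10.822290420532227, 29.37479019165039), 83.6598129272461)
[[108.7 106.6  70. ]
 [107.5  41.9  70. ]
 [ 83.2  42.5  70. ]
 [ 84.4 107.   70. ]]
60 [640, 643, 474, 87, 44, 106, 143, 143, 144, 146, 140, 119, 77, 112, 168, 309, 451, 543, 526]
90 [642, 641, 372, 109, 34, 86, 137, 161, 146, 121, 130, 120, 103, 112, 166, 310, 469, 502, 522]
140 [634, 630, 327, 78, 35, 84, 127, 138, 128, 119, 133, 146, 117, 91, 169, 309, 390, 409, 426]
170 [622, 578, 353, 87, 39, 91, 97, 118, 107, 126, 140, 144, 140, 96, 248, 380, 457, 457, 465]
```

```bash
python3 - <<'E'
from h import *
c=r.camera("top");R=c["color"].astype(int)
for y in (-185,-165,-140,-120,-95,-70,-50):
    print(y,[int(R[u[1],u[0]].sum()) for u in proj(c,O+np.array([[x,y,70.] for x in range(-60,61,5)])@B.T).round().astype(int)])
E
```

```text
-185 [362, 390, 396, 381, 358, 408, 453, 460, 462, 398, 74, 106, 151, 152, 147, 146, 126, 108, 81, 123, 464, 650, 641, 627, 647]
-165 [378, 392, 395, 414, 393, 398, 461, 465, 319, 204, 61, 110, 133, 141, 143, 139, 134, 120, 92, 122, 563, 657, 641, 625, 632]
-140 [369, 413, 442, 469, 443, 417, 439, 450, 285, 152, 49, 101, 158, 155, 153, 139, 139, 136, 114, 101, 606, 658, 652, 639, 635]
-120 [404, 427, 444, 471, 486, 430, 425, 432, 286, 124, 63, 136, 153, 167, 145, 156, 283, 135, 103, 150, 550, 658, 653, 642, 643]
-95 [429, 432, 426, 458, 488, 466, 448, 443, 286, 174, 82, 112, 136, 144, 133, 139, 141, 144, 95, 190, 595, 652, 641, 650, 654]
-70 [433, 420, 453, 463, 477, 484, 449, 452, 292, 120, 73, 105, 113, 103, 124, 140, 137, 160, 111, 139, 653, 656, 648, 632, 656]
-50 [452, 458, 470, 464, 455, 474, 399, 446, 306, 83, 83, 96, 109, 127, 131, 123, 130, 138, 89, 182, 592, 661, 654, 635, 638]
```

```bash
python3 - <<'E'
from h import *
c=r.camera("top");g=c["color"].astype(np.float32).sum(2)
def edges(y0s,z,xs):
    for y in y0s:
        u=proj(c,O+np.array([[x,y,z] for x in xs],float)@B.T).astype(np.float32)
        v=cv2.remap(g,u[:,0].reshape(1,-1),u[:,1].reshape(1,-1),1)[0];i=np.argmax(abs(np.gradient(v)))
        print(y,z,"edge at",xs[i],end=' | ')
    print()
edges((-180,-120,-60,0),8,np.arange(95,125,1.))   # rail foot
edges((-180,-120,-60,0),8,np.arange(-15,15,1.)) 
edges((50,80,110,140,180),70,np.arange(40,70,1.)) # stamped near edge
edges((-170,-140,-100,-60),70,np.arange(-30,0,1.))
edges((-170,-140,-100,-60),70,np.arange(25,50,1.))
s=r.camera("side");k=s["color"].astype(int).sum(2)
for z in(12,20,28,36): print(z,[int(k[u[1],u[0]]) for u in proj(s,O+np.array([[x,188,z] for x in range(84,130,3)],float)@B.T).round().astype(int)])
E
```

```text
-180 8 edge at 114.0 | -120 8 edge at 114.0 | -60 8 edge at 115.0 | 0 8 edge at 113.0 | 
-180 8 edge at -15.0 | -120 8 edge at -15.0 | -60 8 edge at -9.0 | 0 8 edge at -3.0 | 
50 70 edge at 53.0 | 80 70 edge at 53.0 | 110 70 edge at 48.0 | 140 70 edge at 48.0 | 180 70 edge at 53.0 | 
-170 70 edge at -18.0 | -140 70 edge at -20.0 | -100 70 edge at -15.0 | -60 70 edge at -14.0 | 
-170 70 edge at 38.0 | -140 70 edge at 38.0 | -100 70 edge at 38.0 | -60 70 edge at 37.0 | 
12 [334, 310, 312, 323, 251, 189, 71, 70, 72, 117, 152, 160, 159, 159, 181, 277]
20 [69, 72, 79, 77, 66, 68, 68, 68, 74, 107, 144, 158, 160, 290, 349, 355]
28 [71, 73, 76, 76, 74, 74, 76, 77, 67, 91, 160, 246, 322, 359, 361, 383]
36 [72, 75, 76, 70, 73, 72, 93, 75, 75, 169, 317, 355, 355, 368, 472, 508]
```

In the side view the box's dark end runs straight into the rail with no pale gap, so it is seated. The plain box lies square at the front edge. Handing in.

```bash
python3 -c "
from workcell import r
print(r.finish_job())"
```

```text
the job is handed in; nothing more can be done
None
```

The job is handed in at about 36 s: both boxes were tipped onto their backs, the stamped (left) one was pushed square against the rail, the plain one lies at the front edge, and the coil and spools are unmoved; the right box needed a second try, and I viewed 11 pictures, one over the limit of 10.

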